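Make up two glassmakers' tool sets

ROBOT

A 6-joint arm with a two-finger parallel gripper is mounted at the origin on the work surface. World frame = base frame: x ahead of the robot, y to its left, z up, the work surface at z = 0. Lengths are in m, angles in rad, forces in N, time in s.
With the tool pointing down it reaches from about 0.35 to 0.975 m from the base axis. Payload 4.9 kg.
Tool frame: the origin (TCP) lies midway between the tips of the shut fingers; the grasp point (between the pads) lies 19 mm behind it; z points along the fingers, y is the line along which they close (so a half turn about z gives the same grasp; the last joint's range is limited). The gripper opens to 85 mm and grips with 20 to 120 N. Pads are 22 mm wide; open, the fingers measure 114 mm over their backs; the gripper's body (76 mm by 85 mm) begins 54 mm behind the grasp point. The pads swing forward as they close: fully open they stand 13 mm farther back than shut.
Start: joints at [-1.37, 0.053, 1.613, -0, 1.476, -0.119], TCP at [0.196, -0.593, 0.231] pointing down, gripper open.
Joint ranges: [-3.01, 3.01], [-1.01, 2.22], [0.06, 2.58], [-1.02, 4.17], [0.09, 2.62], [-3.14, 3.14]. Speed limits (rad/s): [2.57, 2.57, 3.14, 3.14, 3.14, 3.14].

INTERFACE

Orientations are given as a unit quaternion [w, x, y, z].
In Python, from plant import state, grab_frame, job_done, cut_out, place_of gives the robot as it stands.
- The arm moves only by the tool jog_arm, never from a script. Its argument "motion" is text: rows parted by semicolons, each of 7 numbers parted by spaces: the opening in per cent of the stroke, from 0 (shut) to 100 (fully open), then the shift along the tool's x, y, z as a fraction of full scale, then the turn, a rotation vector about the tool's x, y, z as a fraction of full scale. A call has exactly 5 rows; each row is the pose to reach, as a shift and turn from the pose commanded when the call began, along the tool's axes at that moment; what a row does not reach only later rows make up. Full scale, the value 1, is 50 cm for a shift and 1.5 rad for a turn. A row lasts 1/8 s, in which the tool goes at most 62.5 mm and 10.7 degrees, less where a joint would pass 70% of its speed; a pose out of reach is approached as far as the arm can. A call with a number of a shift or a turn outside -1 to 1 is refused whole. A call with a gripper value outside its range is refused whole. The fingers move at their own pace and stop on an object; the grip force is fixed at half the most. Time passes only in rows, so rows that repeat a pose let the fingers close, or fill a call up. It gives the time, the measured TCP pose, the force, the opening and the grip force at its end, in the units of the state.
- state(): the state, without advancing time (a new reading comes with each control period).
- grab_frame(name): name is "scene" or "top" or "wrist"; returns a dict with "color" (384x512x3 uint8, red, green, blue), "range_z" (384x512 float32, m along the optical axis (not along the pixel's ray), 0 where there is no reading), "intrinsics" (3x3 intrinsics, pixels), "k1" (the pictures are not rectified: a ray, as slopes to the right and down, at radius r is drawn at 1 + k1 r^2 times it, then the intrinsics apply), "world_from_camera" (4x4, takes a point from camera to world coordinates). Camera axes: x right, y up, looking along -z (the intrinsics and any distortion apply to the point x, -y, -z); pixel columns grow to the right and rows downward; lengths in m; the calibration is good to about 2 mm. A picture is of the moment at which its call begins.
- job_done(): hands the job in; it is judged then, once.
Trained networks look in the newest picture that a camera, given by its name, has taken for a name from the list of things; names that differ only in an ending like _2 or _b are one class to them, and where a whole thing is asked for, a point or a joint stands for the part that bears it (a point fixed in the world has none). Each returns a list of dicts, best first, with "p" (0 to 1); they miss things now and then, are a little off and sometimes report something else, mostly with a low value. They report only what shows in the picture. A call takes as long as a camera call. They do not tell look-alikes from the thing itself.
- cut_out(camera, thing): "pixels" (384x512 bool, what is visible of it).
- place_of(camera, thing): "at" ([x, y, z] in m, in world coordinates, good to about 4 mm: a listed point, or the origin of a listed thing).
The state is a dict: "time": time; "joint_pos": joint angles; "joint_vel": joint speeds; "joint_efforts": joint torques, N m; "tool_pos": TCP position; "tool_rot": TCP orientation; "contact_force": force on the tool from outside, world axes, zero at the start; "ft_torque": the same for the moment, N m; "gripper_width": opening from 0.0 (shut) to 1.0 (fully open); "grasp_force": force on a finger pad.
Only numpy, scipy, OpenCV 4.12 (cv2) and the standard library are available. Lean on these libraries where they do the work, as an engineer would, in place of code of your own. Each camera call takes 0.05 s, during which the arm holds its last target. There are 200 camera calls.

TASK

Make up two sets of glassmaking tools in the metal trays. In the three-pocket tray put the large ribbed mould in the pocket next to the wire handle, the black graphite plug in the middle pocket and the round-footed stamp in the pocket farthest from the handle; in the two-pocket tray put the small ribbed mould in the pocket next to the handle and the square-footed stamp in the other. Every tool stands upright on the floor of its pocket, roughly in the middle; leave the bar-footed stamp, the cork paddle and the jar where they are.

Things in the scene. Friction and masses are not known exactly. Their poses are not given: they have to be found in the camera images.
- mould_large: Large optic mould: open-topped brass pot with straight round sides, 58 mm outer diameter, 60 mm high, wall 6, base 8, eight small ribs inside. Stands mouth up; origin at the centre of its underside, z up. About 300 g.
- mould_small: Small optic mould: the same kind of brass pot, 40 mm outer diameter, 50 mm high, wall 6, base 8. Stands mouth up; origin at the centre of its underside, z up. About 200 g.
- stamp_round: Round-footed stamp (sizes in mm): round brass foot 46 in diameter, 14 high, on it a steel stem 16 across from height 14 to 36, then an upright round wooden grip 26 in diameter from height 36 to 64 (the top). Stands upright; origin at the centre of its underside, z up. About 200 g.
- stamp_square: Square-footed stamp (sizes in mm): square brass foot 42 x 42, 14 high, sides along its x and y; on it a steel stem 16 across from height 14 to 36, then an upright round wooden grip 26 in diameter from height 36 to 64 (the top). Stands upright; origin at the centre of its underside, z up. About 200 g.
- stamp_bar: Bar-footed stamp, not needed, stays where it is (sizes in mm): narrow brass foot 56 (along its x) x 20 (y), 14 high; on it a steel stem 16 across from height 14 to 36, then an upright round wooden grip 26 in diameter from height 36 to 64 (the top). Stands upright; origin at the centre of its underside, z up. About 200 g.
- plug: Black graphite plug (sizes in mm): round base 50 in diameter from 0 to 30 high, narrowing to an upright cylinder 30 in diameter from height 37 to 68 (the top). Stands upright; origin at the centre of its underside, z up. About 180 g.
- tray_three: Three-pocket aluminium tray, 250 long (x) x 86 wide (y), sizes in mm. Fixed. Floor 4 thick, walls and dividers 4 thick, 12 high. Pockets 78 x 78 inside, in a row along x. A flat dark wire handle loop, 12 high, sticks 32 out of its +x end. Origin at the centre of its underside (on the bench), z up; pocket centres at x = +82 (next to the handle), 0 (middle), -82 (farthest), y = 0.
- tray_two: Two-pocket aluminium tray, 168 long (x) x 86 wide (y), sizes in mm. Fixed. Floor 4 thick, walls and dividers 4 thick, 12 high. Pockets 78 x 78 inside, in a row along x. A flat dark wire handle loop, 12 high, sticks 32 out of its -x end. Origin at the centre of its underside (on the bench), z up; pocket centres at x = -41 (next to the handle) and +41 (the other), y = 0.
- paddle: Cork paddle lying flat, not to be disturbed: cork blade 90 x 70 x 18 mm with a 20 mm thick wooden handle, 198 mm long in all along its x (blade at +x). Origin on its underside, at the joint of handle and blade.
- jar: Closed green glass jar with a steel lid, not to be disturbed: 60 mm diameter, 85 mm high. Origin at the centre of its underside, z up.
Mind the look-alikes: they are no part of the job. What is shaped like the tray_two but pink is not meant.

How it is judged:
By the outcome, as a careful person would: the job done as asked, in the order asked, and still so for the second after the job is handed in, with the robot touching nothing.
It also fails if it takes over 125 s, if anything falls off the work surface, if the arm or the gripper's body presses on something with over 40 N, if the wrist force passes 120 N, or if a joint passes its speed limit or range.

## Working session

There is one attempt and no reset: what is moved stays moved. The work goes in short steps, Python scripts to look and compute and a tool call to move; the robot and the scene stay as the last step left them, time stands still between calls to the robot, and variables do not carry over. Pictures are saved under pics/ and viewed, at most 14 in all, crops included, and the job is handed in when it is done.

Besides the shell and the picture viewer there is one more tool, called after "Call:" in YAML: its name, and indented under it one key for each argument. jog_arm: Moves the arm, as the interface text tells. Shift numbers are shares of 50 cm and turn numbers shares of 1.5 rad, none past 1 either way. Its arguments: {"type":"object","properties":{"motion":{"type":"string"}},"required":["motion"]}

```bash
mkdir -p pics; ls
python3 - <<'E'
from plant import *
import cv2
s=state();print(s['time'],s['tool_pos'],s['tool_rot'],s['gripper_width'],s['contact_force'])
for c in ['top','scene']:
    f=grab_frame(c);cv2.imwrite(f'pics/{c}0.png',f['color'][:,:,::-1])
    print(c,f['intrinsics'],f['k1'],f['world_from_camera'].round(3))
    for n in ['mould_large','mould_small','stamp_round','stamp_square','stamp_bar','plug','tray_three','tray_two','paddle','jar']:
        print(n,[(round(d['p'],2),[round(float(v),3) for v in d['at']]) for d in place_of(c,n)])
E
```

```text
pics
0.0 [ 0.19635736 -0.59268052  0.23004091] [-1.04758116e-03  9.87242411e-01  1.59220988e-01 -3.22788549e-05] 1.0008022370085934 [ 1.04026013 -0.07160406  0.4238956 ]
top [[497.70961774   0.         249.77244289]
 [  0.         497.70961774 198.98771523]
 [  0.           0.           1.        ]] -0.19874028402267607 [[-0.013  0.991 -0.136  0.453]
 [-1.    -0.015 -0.016  0.06 ]
 [-0.018  0.136  0.991  1.264]
 [ 0.     0.     0.     1.   ]]
mould_large [(0.75, [0.494, -0.329, 0.002]), (0.64, [0.654, 0.147, 0.001]), (0.47, [0.452, -0.116, -0.003])]
mould_small [(0.68, [0.452, -0.112, 0.0])]
stamp_round [(0.77, [0.68, -0.017, -0.002])]
stamp_square [(0.59, [0.578, 0.007, 0.001]), (0.33, [0.778, -0.165, -0.006])]
stamp_bar [(0.61, [0.653, -0.144, 0.002])]
plug [(0.66, [0.46, 0.126, -0.002])]
tray_three []
tray_two [(0.96, [0.488, 0.336, 0.002]), (0.59, [0.703, 0.469, 0.007])]
paddle [(0.91, [0.776, -0.165, -0.002])]
jar [(0.67, [0.753, 0.203, 0.009])]
scene [[425.16306298   0.         256.71030488]
 [  0.         425.16306298 197.77842684]
 [  0.           0.           1.        ]] 0.05283958542598952 [[ 0.461 -0.64   0.615  1.28 ]
 [ 0.887  0.323 -0.329 -0.306]
 [ 0.012  0.697  0.717  0.821]
 [ 0.     0.     0.     1.   ]]
mould_large [(0.7, [0.656, 0.149, 0.002])]
mould_small [(0.68, [0.451, -0.115, 0.002]), (0.44, [0.757, 0.2, -0.003])]
stamp_round [(0.83, [0.687, -0.019, -0.0]), (0.46, [0.453, -0.112, 0.001])]
stamp_square [(0.76, [0.582, 0.002, 0.001])]
stamp_bar [(0.9, [0.653, -0.144, 0.001])]
plug [(0.78, [0.465, 0.127, -0.004])]
tray_three [(0.69, [0.493, -0.328, 0.001])]
tray_two [(0.93, [0.708, 0.474, 0.004]), (0.83, [0.482, 0.332, -0.002]), (0.27, [0.652, 0.15, 0.0])]
paddle [(0.67, [0.776, -0.167, -0.0]), (0.48, [0.752, 0.197, -0.004])]
jar [(0.92, [0.757, 0.2, -0.006])]
```

View pics/top0.png

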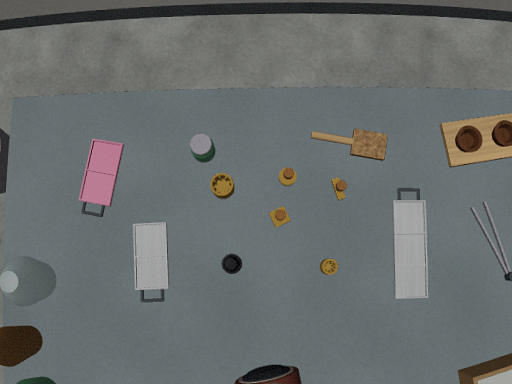

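View pics/scene0.png

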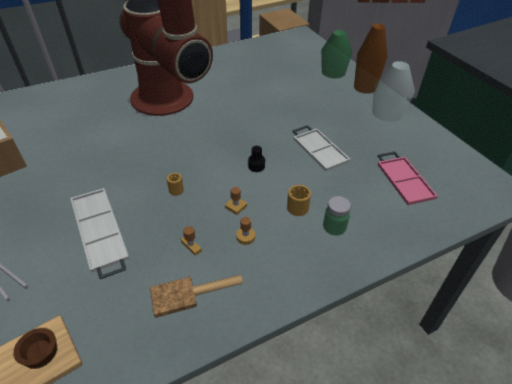

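The top picture shows:
- Large mould (222,185), small mould (329,267)
- Round stamp (288,176), square stamp (280,216), bar stamp (340,188), plug (232,264)
- Three-pocket tray (410,249), handle up (+x)
- Grey two-pocket tray (151,257), handle down (-x); the pink one at (101,172) is the decoy

Possible mix-ups:
- Large mould (222,185) or small (329,267), or the brown bowls on the board (468,138): the biggest brass pot is at (222,185).
- Round foot (288,176), square (280,216) or bar (340,188).

Next I'll measure the trays and make one close crop.

```bash
cat > h.py <<'E'
from plant import *
import numpy as np, cv2
def cloud(f):
    "world points (HxWx3) of a frame"
    h,w=f['range_z'].shape; K=f['intrinsics']; d=np.array([f['k1'],0,0,0.])
    uv=np.stack(np.meshgrid(np.arange(w),np.arange(h)),-1).reshape(-1,1,2).astype(float)
    s=cv2.undistortPointsIter(uv,K,d,None,None,(3,50,1e-9)).reshape(h,w,2)
    z=f['range_z']; p=np.stack([s[...,0]*z,-s[...,1]*z,-z,np.ones_like(z)],-1)
    return (p@f['world_from_camera'].T)[...,:3]
E
python3 - <<'E'
from h import *
for c in ['top','scene']:
    f=grab_frame(c);P=cloud(f);g=f['color'].astype(int)
    print(c,'bench z',np.median(P[300:310,200:220,2] if c=='top' else P[120:140,215:235,2]))
    for n,ctr in [('tray_three',(.494,-.329)),('tray_two',(.487,.334))]:
        near=(abs(P[...,0]-ctr[0])<.18)&(abs(P[...,1]-ctr[1])<.1)
        m=near&(g.min(-1)>120)&(np.ptp(g,axis=-1)<30)
        q=P[m]; r=cv2.minAreaRect(q[:,:2].astype(np.float32)*1000)
        print(n,m.sum(),np.round(r[0]),np.round(r[1]),round(r[2],1),'z',np.percentile(q[:,2],[5,50,95]).round(3))
    for n in ['mould_large','mould_small','stamp_round','stamp_square','plug']:
        o=cut_out(c,n)
        for d in o[:1]:
            q=P[d['pixels']]; t=q[q[:,2]>np.percentile(q[:,2],95)-.012]
            r=(t[:,:2].min(0)+t[:,:2].max(0))/2
            print(n,round(d['p'],2),'top mid',r.round(3),'ext',np.ptp(t[:,:2],axis=0).round(3),'z',t[:,2].max().round(3))
    if c=='top':
        cv2.imwrite('pics/crop.png',cv2.resize(f['color'][150:290,200:360,::-1],None,fx=4,fy=4,interpolation=cv2.INTER_CUBIC))
E
```

```text
top bench z 0.0010714504688174031
tray_three 3209 [ 490. -330.] [ 93. 252.] 88.3 z [0.001 0.005 0.014]
tray_two 2172 [485. 337.] [172.  91.] 1.9 z [0.001 0.005 0.014]
mould_large 0.81 top mid [0.569 0.118] ext [0.232 0.117] z 1.264
mould_small 0.75 top mid [ 0.451 -0.034] ext [0.037 0.189] z 1.264
stamp_round 0.82 top mid [ 0.681 -0.016] ext [0.025 0.025] z 0.07
stamp_square 0.62 top mid [ 0.506 -0.157] ext [0.28  0.434] z 1.264
plug 0.82 top mid [0.463 0.102] ext [0.029 0.083] z 1.264
scene bench z 0.0007367563435810576
tray_three 2762 [ 486. -330.] [ 90. 269.] 89.1 z [0.001 0.005 0.013]
tray_two 949 [479. 340.] [184. 103.] 1.7 z [0.002 0.006 0.014]
mould_large 0.75 top mid [ 1.005 -0.042] ext [0.551 0.528] z 0.821
mould_small 0.64 top mid [ 0.455 -0.114] ext [0.041 0.039] z 0.055
stamp_round 0.94 top mid [ 0.977 -0.156] ext [0.607 0.3  ] z 0.821
stamp_square 0.72 top mid [ 0.923 -0.145] ext [0.713 0.323] z 0.821
plug 0.72 top mid [ 0.866 -0.083] ext [0.829 0.446] z 0.821
```

View pics/crop.png

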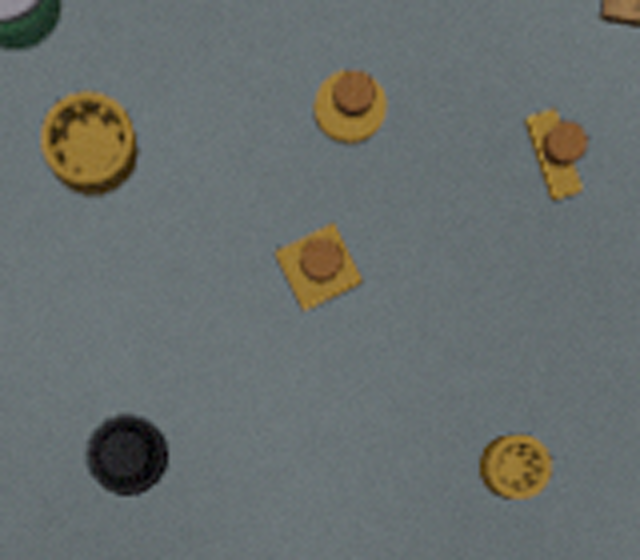

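The crop shows the large ribbed mould (88,142), round foot (350,106), square foot (320,266), bar (555,155), black plug (128,455) and small mould (516,467). That confirms the choice. I'll redo the object centres without the empty range pixels.

Run:
```python
from h import *
for c in ['top','scene']:
    f=grab_frame(c);P=cloud(f);v=f['range_z']>0
    for n in ['mould_large','mould_small','stamp_round','stamp_square','plug']:
        o=[d for d in cut_out(c,n)][0]
        q=P[o['pixels']&v]; H=dict(mould_large=.06,mould_small=.05,plug=.068).get(n,.064)
        t=q[abs(q[:,2]-H)<.008]
        print(c,n,round(o['p'],2),((t[:,:2].min(0)+t[:,:2].max(0))/2).round(3),np.ptp(t[:,:2],axis=0).round(3),len(t))
```

```text
top mould_large 0.62 [0.657 0.15 ] [0.056 0.055] 192
top mould_small 0.67 [ 0.451 -0.112] [0.037 0.037] 135
top stamp_round 0.64 [ 0.681 -0.016] [0.025 0.025] 88
top stamp_square 0.82 [0.58  0.006] [0.024 0.024] 92
top plug 0.59 [0.463 0.129] [0.029 0.029] 126
scene mould_large 0.74 [0.659 0.146] [0.058 0.057] 209
scene mould_small 0.63 [ 0.454 -0.114] [0.042 0.037] 121
scene stamp_round 0.87 [ 0.686 -0.02 ] [0.023 0.02 ] 74
scene stamp_square 0.72 [ 0.686 -0.019] [0.024 0.024] 90Traceback (most recent call last):
  File "<stdin>", line 5, in <module>
IndexError: list index out of range
```

Call:
jog_arm:
  motion: "100 0 0 0 0 0 0.107; 100 0 0 0 0 0 0.213; 100 0 0 0 0 0 0.213; 100 0 0 0 0 0 0.213; 100 0 0 0 0 0 0.213"

```text
time: 2.92
tool_pos: [0.1965, -0.5933, 0.2313]
tool_rot: [-0.0, 1.0, 0.001, -0.0]
contact_force: [0.1, -0.7, -0.4]
gripper_width: 0.999
grasp_force: 0.0
```

Aligned: tool x is world x, tool y is world -y, tool z is down. Now to the large mould at about (0.658, 0.148).

Call:
jog_arm:
  motion: "100 0.063 -0.101 0.02 0 0 0; 100 0.126 -0.202 0.04 0 0 0; 100 0.189 -0.303 0.06 0 0 0; 100 0.252 -0.404 0.06 0 0 0; 100 0.315 -0.505 0.06 0 0 0"

```text
time: 3.55
tool_pos: [0.3546, -0.3391, 0.2013]
tool_rot: [0.0, 1.0, 0.0, 0.0]
contact_force: [0.6, -0.8, -0.3]
gripper_width: 1.001
grasp_force: 0.0
```

Call:
jog_arm:
  motion: "100 0.063 -0.101 0.02 0 0 0; 100 0.126 -0.202 0.04 0 0 0; 100 0.189 -0.303 0.05 0 0 0; 100 0.252 -0.404 0.05 0 0 0; 100 0.315 -0.505 0.05 0 0 0"

```text
time: 4.18
tool_pos: [0.5122, -0.0864, 0.1766]
tool_rot: [0.0, 1.0, 0.001, 0.0]
contact_force: [0.1, 0.2, 0.2]
gripper_width: 0.997
grasp_force: 0.0
```

Call:
jog_arm:
  motion: "100 0.06 -0.096 0.02 0 0 0; 100 0.12 -0.192 0.04 0 0 0; 100 0.18 -0.288 0.06 0 0 0; 100 0.24 -0.384 0.08 0 0 0; 100 0.292 -0.469 0.094 0 0 0"

```text
time: 4.8
tool_pos: [0.658, 0.1483, 0.1287]
tool_rot: [0.0, 1.0, 0.001, -0.0]
contact_force: [0.2, -0.1, -0.4]
gripper_width: 0.998
grasp_force: 0.0
```

Run:
```python
from h import *
f=grab_frame('wrist');cv2.imwrite('pics/w1.png',f['color'][:,:,::-1]);P=cloud(f);v=f['range_z']>0
m=v&(abs(P[...,2]-.06)<.008)&(np.hypot(P[...,0]-.658,P[...,1]-.148)<.045);t=P[m][:,:2]
print(state()['tool_pos'],m.sum(),(t.min(0)+t.max(0))/2,np.ptp(t,axis=0))
```

```text
[0.65934407 0.15289764 0.12750498] 2045 [0.65963636 0.14819859] [0.05724865 0.05700119]
```

Call:
jog_arm:
  motion: "100 0 0 0.08 0 0 0; 100 0 0 0.15 0 0 0; 100 0 0 0.213 0 0 0; 100 0 0 0.213 0 0 0; 50 0 0 0.213 0 0 0"

```text
time: 5.48
tool_pos: [0.6582, 0.1464, 0.0243]
tool_rot: [-0.0, 1.0, 0.0, 0.001]
contact_force: [-0.0, -0.1, 0.7]
gripper_width: 0.813
grasp_force: 0.0
```

Call:
jog_arm:
  motion: "30 0 0 0 0 0 0; 30 0 0 0 0 0 0; 30 0 0 0 0 0 0; 30 0 0 0 0 0 0; 30 0 0 0 0 0 0"

```text
time: 6.1
tool_pos: [0.6594, 0.1467, 0.0259]
tool_rot: [-0.0, 1.0, 0.0, 0.002]
contact_force: [-0.5, -0.6, 5.9]
gripper_width: 0.675
grasp_force: 65.0
```

Call:
jog_arm:
  motion: "30 0 0 -0.1 0 0 0; 30 0 0 -0.2 0 0 0; 30 -0.02 0.11 -0.25 0 0 0; 30 -0.04 0.22 -0.25 0 0 0; 30 -0.06 0.34 -0.25 0 0 0"

```text
time: 6.72
tool_pos: [0.6265, -0.0249, 0.148]
tool_rot: [0.0, 1.0, 0.001, 0.0]
contact_force: [0.7, -0.7, -3.6]
gripper_width: 0.669
grasp_force: 66.0
```

Call:
jog_arm:
  motion: "30 -0.02 0.12 0 0 0 0; 30 -0.04 0.24 0 0 0 0; 30 -0.06 0.36 0 0 0 0; 30 -0.08 0.48 0 0 0 0; 30 -0.1 0.59 0 0 0 0"

```text
time: 7.35
tool_pos: [0.5761, -0.3204, 0.1471]
tool_rot: [-0.0, 1.0, -0.0, -0.0]
contact_force: [0.7, -0.1, -3.9]
gripper_width: 0.671
grasp_force: 66.0
```

Run:
```python
from plant import *
grab_frame('top');s=state();print(s['tool_pos'],s['contact_force'],s['gripper_width'],s['grasp_force'])
```

```text
[ 0.57437488 -0.32755128  0.14742707] [-2.97577325 -4.39688844 -2.11456375] 0.6701576355966506 66.18811190128326
```

Call:
jog_arm:
  motion: "30 -0.006 0.01 0.07 0 0 0; 30 -0.006 0.01 0.14 0 0 0; 30 -0.006 0.01 0.2 0 0 0; 30 -0.006 0.01 0.225 0 0 0; 30 -0.006 0.01 0.235 0 0 0"

```text
time: 8.02
tool_pos: [0.5735, -0.3229, 0.0301]
tool_rot: [-0.001, 1.0, 0.0, -0.002]
contact_force: [-5.6, 4.3, 7.2]
gripper_width: 0.676
grasp_force: 67.2
```

Run:
```python
from plant import *
grab_frame('top');s=state();print(s['tool_pos'],s['contact_force'],s['gripper_width'],s['grasp_force'])
```

```text
[ 0.57417292 -0.32336563  0.0305776 ] [ 0.86408239  0.6357299  -2.73949163] 0.6713443165893181 66.17207251489162
```

Call:
jog_arm:
  motion: "30 -0.004 0.016 0 0 0 0; 30 -0.004 0.016 0.003 0 0 0; 30 -0.004 0.016 0.005 0 0 0; 50 -0.004 0.016 0.005 0 0 0; 85 -0.004 0.016 0.005 0 0 0"

```text
time: 8.7
tool_pos: [0.573, -0.332, 0.0286]
tool_rot: [0.0, 1.0, 0.0, 0.001]
contact_force: [-0.7, -0.1, 0.3]
gripper_width: 0.848
grasp_force: 0.0
```

Call:
jog_arm:
  motion: "95 0 0 0 0 0 0; 95 0 0 0 0 0 0; 95 0 0 -0.08 0 0 0; 95 0 0 -0.18 0 0 0; 95 0 0 -0.26 0 0 0"

```text
time: 9.32
tool_pos: [0.5727, -0.3317, 0.1598]
tool_rot: [0.0, 1.0, 0.0, 0.001]
contact_force: [0.3, -0.8, 0.3]
gripper_width: 0.948
grasp_force: 0.0
```

Run:
```python
from h import *
s=state();f=grab_frame('wrist');P=cloud(f);v=f['range_z']>0
m=v&(abs(P[...,2]-.064)<.008)&(np.hypot(P[...,0]-.57,P[...,1]+.33)<.06);t=P[m]
print(s['tool_pos'],m.sum(),(t.min(0)+t.max(0))/2,np.ptp(t,axis=0))
m=v&(P[...,2]>.009)&(P[...,2]<.02)&(abs(P[...,1]+.33)<.07)&(abs(P[...,0]-.57)<.2);t=P[m];print('walls',t.min(0),t.max(0))
cv2.imwrite('pics/w2.png',f['color'][:,:,::-1])
```

```text
[ 0.57274888 -0.3317329   0.15979496] 1633 [ 0.57381023 -0.33288173  0.06126616] [0.05750039 0.05667035 0.01052248]
walls [ 0.37003187 -0.37405356  0.00900911] [ 0.73389901 -0.26004294  0.01996407]
```

View pics/w2.png

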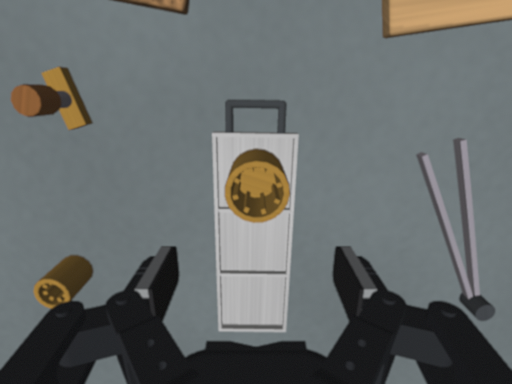

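Wrist view: the large mould stands in the handle-side pocket (257,190), with its centre measured at (0.574,-0.333). Next is the plug.

Call:
jog_arm:
  motion: "95 -0.027 0.115 0 0 0 0; 95 -0.054 0.23 0 0 0 0; 95 -0.081 0.345 0 0 0 0; 95 -0.108 0.46 0 0 0 0; 95 -0.135 0.575 0 0 0 0"

```text
time: 10.0
tool_pos: [0.5045, -0.6208, 0.1572]
tool_rot: [-0.0, 1.0, 0.0, 0.0]
contact_force: [1.2, 0.3, 0.7]
gripper_width: 0.95
grasp_force: 0.0
```

Sign slip in y: free space, no harm. Going back the right way.

Call:
jog_arm:
  motion: "95 -0.005 -0.12 0 0 0 0; 95 -0.01 -0.24 0 0 0 0; 95 -0.015 -0.36 0 0 0 0; 95 -0.02 -0.48 0 0 0 0; 95 -0.03 -0.6 0 0 0 0"

```text
time: 10.62
tool_pos: [0.4897, -0.3172, 0.1574]
tool_rot: [-0.0, 1.0, 0.0, 0.0]
contact_force: [1.1, -0.0, 0.4]
gripper_width: 0.946
grasp_force: 0.0
```

Call:
jog_arm:
  motion: "95 -0.005 -0.12 0 0 0 0; 95 -0.01 -0.24 0 0 0 0; 95 -0.015 -0.36 0 0 0 0; 95 -0.02 -0.48 0 0 0 0; 95 -0.03 -0.6 0 0 0 0"

```text
time: 11.25
tool_pos: [0.4744, -0.0173, 0.1577]
tool_rot: [-0.0, 1.0, 0.0, 0.0]
contact_force: [1.1, 0.2, -0.6]
gripper_width: 0.948
grasp_force: 0.0
```

Call:
jog_arm:
  motion: "95 -0.01 -0.12 0 0 0 0; 95 -0.015 -0.24 0 0 0 0; 95 -0.02 -0.3 0 0 0 0; 95 -0.02 -0.3 0 0 0 0; 95 -0.02 -0.3 0 0 0 0"

```text
time: 11.88
tool_pos: [0.4647, 0.1303, 0.1576]
tool_rot: [0.0, 1.0, 0.0, -0.0]
contact_force: [-0.0, 0.0, -0.3]
gripper_width: 0.952
grasp_force: 0.0
```

```bash
cat >> h.py <<'E'
def spot(x,y,h,r=.035):
    "centre of the surface at height h near x,y in the wrist picture"
    s=state();f=grab_frame('wrist');P=cloud(f)
    m=(f['range_z']>0)&(abs(P[...,2]-h)<.006)&(np.hypot(P[...,0]-x,P[...,1]-y)<r);t=P[m]
    print('tool',s['tool_pos'].round(4),'force',s['contact_force'].round(1),m.sum(),'centre',((t.min(0)+t.max(0))/2).round(4) if len(t) else '','ext',np.ptp(t,axis=0).round(3) if len(t) else '')
    return f
E
python3 -c "
from h import *
spot(.464,.128,.068)"
```

```text
tool [0.4647 0.1303 0.1576] force [-0.   0.  -0.3] 933 centre [0.4652 0.1267 0.0662] ext [0.029 0.029 0.008]
```

Call:
jog_arm:
  motion: "95 0 0.006 0.08 0 0 0; 95 0 0.006 0.16 0 0 0; 95 0 0.006 0.23 0 0 0; 95 0 0.006 0.247 0 0 0; 50 0 0.006 0.247 0 0 0"

```text
time: 12.55
tool_pos: [0.465, 0.1271, 0.0345]
tool_rot: [0.0, 1.0, -0.0, -0.0]
contact_force: [-0.2, -0.2, 0.6]
gripper_width: 0.762
grasp_force: 0.0
```

Call:
jog_arm:
  motion: "15 0 0 0 0 0 0; 15 0 0 0 0 0 0; 15 0 0 0 0 0 0; 15 0 0 0 0 0 0; 15 0 0 0 0 0 0"

```text
time: 13.18
tool_pos: [0.4664, 0.1277, 0.0363]
tool_rot: [0.0, 1.0, 0.0, 0.002]
contact_force: [-0.7, -1.9, 7.0]
gripper_width: 0.336
grasp_force: 60.6
```

Call:
jog_arm:
  motion: "15 0 0 -0.1 0 0 0; 15 0 0 -0.2 0 0 0; 15 0.01 0.11 -0.25 0 0 0; 15 0.01 0.22 -0.25 0 0 0; 15 0.02 0.34 -0.25 0 0 0"

```text
time: 13.8
tool_pos: [0.4747, -0.0433, 0.16]
tool_rot: [-0.0, 1.0, 0.001, 0.001]
contact_force: [-0.0, -0.9, -1.2]
gripper_width: 0.332
grasp_force: 60.5
```

Call:
jog_arm:
  motion: "15 0 0.12 0 0 0 0; 15 0.01 0.24 0 0 0 0; 15 0.02 0.36 0 0 0 0; 15 0.03 0.48 0 0 0 0; 15 0.03 0.574 0 0 0 0"

```text
time: 14.42
tool_pos: [0.4897, -0.3313, 0.1591]
tool_rot: [-0.0, 1.0, -0.0, 0.0]
contact_force: [-0.4, -0.6, -2.0]
gripper_width: 0.332
grasp_force: 60.5
```

```bash
python3 -c "
from h import *
grab_frame('top');print(state()['tool_pos']);grab_frame('top');print(state()['tool_pos'])"
```

```text
[ 0.4891804  -0.3362955   0.15933915]
[ 0.48933126 -0.33317072  0.15915778]
```

Call:
jog_arm:
  motion: "15 0 -0.002 0.08 0 0 0; 15 0 -0.002 0.15 0 0 0; 15 0 -0.002 0.21 0 0 0; 15 0 -0.002 0.235 0 0 0; 15 0 -0.002 0.241 0 0 0"

```text
time: 15.15
tool_pos: [0.49, -0.3274, 0.0404]
tool_rot: [-0.001, 1.0, 0.0, -0.001]
contact_force: [-7.1, 6.4, 15.1]
gripper_width: 0.336
grasp_force: 62.9
```

Call:
jog_arm:
  motion: "15 0 0 0 0 0 0; 50 0 0 0 0 0 0; 90 0 0 0 0 0 0; 90 0 0 0 0 0 0; 90 0 0 0 0 0 0"

```text
time: 15.78
tool_pos: [0.4899, -0.3283, 0.0388]
tool_rot: [0.0, 1.0, 0.0, 0.0]
contact_force: [0.2, 1.0, 0.1]
gripper_width: 0.901
grasp_force: 0.0
```

Call:
jog_arm:
  motion: "90 0 0 -0.08 0 0 0; 90 0 0 -0.16 0 0 0; 90 0 0 -0.25 0 0 0; 90 0 0 -0.25 0 0 0; 90 0 0 -0.25 0 0 0"

```text
time: 16.4
tool_pos: [0.4896, -0.328, 0.1632]
tool_rot: [-0.0, 1.0, 0.0, -0.0]
contact_force: [0.0, 0.1, -0.5]
gripper_width: 0.901
grasp_force: 0.0
```

```bash
python3 -c "
from h import *
spot(.49,-.33,.072)"
```

```text
tool [ 0.4896 -0.328   0.1632] force [ 0.   0.1 -0.5] 910 centre [ 0.4898 -0.3277  0.0704] ext [0.029 0.029 0.008]
```

Call:
jog_arm:
  motion: "90 0.06 -0.096 0 0 0 0; 90 0.12 -0.192 0 0 0 0; 90 0.18 -0.288 0 0 0 0; 90 0.24 -0.384 0 0 0 0; 90 0.3 -0.48 0 0 0 0"

```text
time: 17.08
tool_pos: [0.6394, -0.0862, 0.1612]
tool_rot: [-0.0, 1.0, 0.0, -0.002]
contact_force: [0.1, -0.4, -0.9]
gripper_width: 0.9
grasp_force: 0.0
```

Call:
jog_arm:
  motion: "90 0.05 -0.08 0 0 0 0; 90 0.088 -0.14 0 0 0 0; 90 0.088 -0.14 0 0 0 0; 90 0.088 -0.14 0 0 0 0; 90 0.088 -0.14 0 0 0 0"

```text
time: 17.7
tool_pos: [0.683, -0.0193, 0.1631]
tool_rot: [0.0, 1.0, -0.001, -0.001]
contact_force: [-0.6, -0.3, -0.5]
gripper_width: 0.901
grasp_force: 0.0
```

```bash
python3 -c "
from h import *
f=spot(.683,-.018,.064);cv2.imwrite('pics/w3.png',f['color'][:,:,::-1])"
```

```text
tool [ 0.683  -0.0193  0.1631] force [-0.6 -0.3 -0.5] 635 centre [ 0.6856 -0.0168  0.0627] ext [0.025 0.025 0.009]
```

View pics/w3.png

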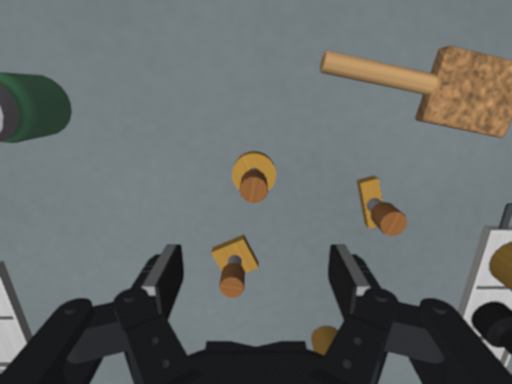

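Wrist view: round-footed stamp (254,180), square (235,265), bar (380,210). The tool is over the right one.

Call:
jog_arm:
  motion: "90 0.004 -0.004 0.09 0 0 0; 90 0.004 -0.004 0.18 0 0 0; 90 0.004 -0.004 0.25 0 0 0; 90 0.004 -0.004 0.264 0 0 0; 50 0.004 -0.004 0.264 0 0 0"

```text
time: 18.38
tool_pos: [0.686, -0.0167, 0.0325]
tool_rot: [0.0, 1.0, -0.0, 0.0]
contact_force: [0.1, 0.1, 1.0]
gripper_width: 0.706
grasp_force: 0.0
```

Call:
jog_arm:
  motion: "12 0 0 0 0 0 0; 12 0 0 0 0 0 0; 12 0 0 0 0 0 0; 12 0 0 0 0 0 0; 12 0 0 0 0 0 0"

```text
time: 19.0
tool_pos: [0.6874, -0.0166, 0.0344]
tool_rot: [0.0, 1.0, 0.0, 0.002]
contact_force: [-1.6, -1.2, 6.3]
gripper_width: 0.285
grasp_force: 58.8
```

Call:
jog_arm:
  motion: "12 0 0 -0.11 0 0 0; 12 0 0 -0.22 0 0 0; 12 -0.078 0.087 -0.25 0 0 0; 12 -0.156 0.174 -0.25 0 0 0; 12 -0.234 0.262 -0.25 0 0 0"

```text
time: 19.62
tool_pos: [0.5674, -0.1479, 0.1568]
tool_rot: [0.0, 1.0, 0.001, 0.0]
contact_force: [-0.4, 0.1, -2.3]
gripper_width: 0.283
grasp_force: 59.6
```

Call:
jog_arm:
  motion: "12 -0.075 0.084 0 0 0 0; 12 -0.15 0.168 0 0 0 0; 12 -0.225 0.252 0 0 0 0; 12 -0.3 0.336 0 0 0 0; 12 -0.322 0.362 0 0 0 0"

```text
time: 20.25
tool_pos: [0.4058, -0.3296, 0.1564]
tool_rot: [-0.0, 1.0, -0.002, -0.0]
contact_force: [0.6, -0.2, -2.4]
gripper_width: 0.282
grasp_force: 59.8
```

```bash
python3 -c "
from h import *
for i in range(3): grab_frame('top');print(state()['tool_pos'])"
```

```text
[ 0.40566276 -0.33022304  0.15645377]
[ 0.40695912 -0.32890752  0.15649068]
[ 0.40782477 -0.32802181  0.15655442]
```

Call:
jog_arm:
  motion: "12 0 0 0.08 0 0 0; 12 0 0 0.16 0 0 0; 12 0 0 0.21 0 0 0; 12 0 0 0.228 0 0 0; 12 0 0 0.238 0 0 0"

```text
time: 21.02
tool_pos: [0.4088, -0.3277, 0.0382]
tool_rot: [-0.0, 1.0, 0.001, 0.0]
contact_force: [-4.6, 2.9, 15.9]
gripper_width: 0.285
grasp_force: 61.3
```

Call:
jog_arm:
  motion: "12 0 0 0 0 0 0; 50 0 0 0 0 0 0; 90 0 0 0 0 0 0; 90 0 0 0 0 0 0; 90 0 0 0 0 0 0"

```text
time: 21.65
tool_pos: [0.408, -0.3284, 0.038]
tool_rot: [0.0, 1.0, 0.0, 0.0]
contact_force: [-0.0, 0.3, 0.2]
gripper_width: 0.899
grasp_force: 0.0
```

Call:
jog_arm:
  motion: "90 0 0 -0.08 0 0 0; 90 0 0 -0.16 0 0 0; 90 0 0 -0.25 0 0 0; 90 0 0 -0.25 0 0 0; 90 0 0 -0.25 0 0 0"

```text
time: 22.28
tool_pos: [0.4077, -0.328, 0.1623]
tool_rot: [-0.0, 1.0, 0.0, -0.0]
contact_force: [-0.0, -0.2, -0.2]
gripper_width: 0.901
grasp_force: 0.0
```

```bash
python3 -c "
from h import *
f=spot(.408,-.328,.068)
f=grab_frame('top');cv2.imwrite('pics/t2.png',cv2.resize(f['color'][140:300,270:470,::-1],None,fx=4,fy=4))"
```

```text
tool [ 0.4077 -0.328   0.1623] force [-0.  -0.2 -0.2] 648 centre [ 0.4073 -0.3295  0.0662] ext [0.024 0.026 0.008]
```

View pics/t2.png

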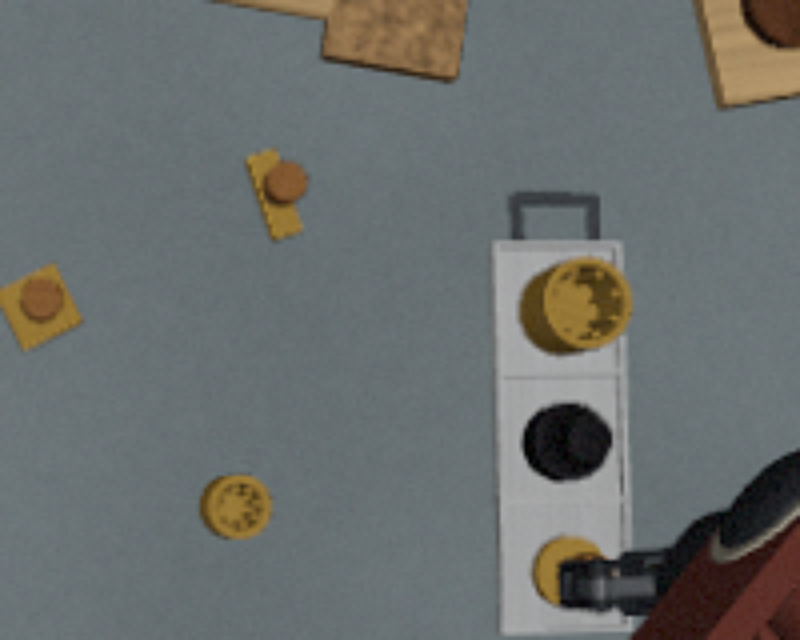

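All three stand in tray_three: mould (580,305), plug (567,440), round stamp (568,572). Next is the small mould.

Call:
jog_arm:
  motion: "90 0.022 -0.11 0 0 0 0; 90 0.044 -0.22 0 0 0 0; 90 0.066 -0.33 0 0 0 0; 90 0.09 -0.43 0 0 0 0; 90 0.09 -0.43 0 0 0 0"

```text
time: 23.0
tool_pos: [0.4523, -0.1102, 0.161]
tool_rot: [-0.001, 1.0, 0.003, -0.001]
contact_force: [0.9, -0.2, -0.3]
gripper_width: 0.897
grasp_force: 0.0
```

```bash
python3 -c "
from h import *
f=spot(.452,-.113,.05)"
```

```text
tool [ 0.4523 -0.1102  0.161 ] force [ 0.9 -0.2 -0.3] 932 centre [ 0.4542 -0.1131  0.0482] ext [0.039 0.039 0.008]
```

Call:
jog_arm:
  motion: "90 0.003 0.001 0.09 0 0 0; 90 0.003 0.001 0.18 0 0 0; 90 0.003 0.001 0.26 0 0 0; 90 0.003 0.001 0.288 0 0 0; 60 0.003 0.001 0.288 0 0 0"

```text
time: 23.68
tool_pos: [0.4535, -0.1142, 0.018]
tool_rot: [-0.0, 1.0, -0.001, -0.001]
contact_force: [0.9, 0.3, 0.2]
gripper_width: 0.705
grasp_force: 0.0
```

Call:
jog_arm:
  motion: "25 0 0 0 0 0 0; 25 0 0 0 0 0 0; 25 0 0 0 0 0 0; 25 0 0 0 0 0 0; 25 0 0 0 0 0 0"

```text
time: 24.3
tool_pos: [0.4561, -0.1146, 0.021]
tool_rot: [0.001, 1.0, 0.0, 0.002]
contact_force: [-0.8, -0.8, 7.2]
gripper_width: 0.446
grasp_force: 61.2
```

Call:
jog_arm:
  motion: "25 0 0 -0.11 0 0 0; 25 0 0 -0.22 0 0 0; 25 0 -0.11 -0.25 0 0 0; 25 -0.01 -0.22 -0.25 0 0 0; 25 -0.01 -0.34 -0.25 0 0 0"

```text
time: 24.92
tool_pos: [0.4487, 0.0577, 0.144]
tool_rot: [0.0, 1.0, -0.0, 0.0]
contact_force: [1.2, 0.1, -2.6]
gripper_width: 0.444
grasp_force: 61.5
```

Call:
jog_arm:
  motion: "25 0 -0.12 0 0 0 0; 25 0 -0.24 0 0 0 0; 25 0 -0.36 0 0 0 0; 25 -0.01 -0.48 0 0 0 0; 25 -0.01 -0.558 0 0 0 0"

```text
time: 25.55
tool_pos: [0.4429, 0.3376, 0.1433]
tool_rot: [0.0, 1.0, 0.001, -0.0]
contact_force: [0.5, -1.0, -1.7]
gripper_width: 0.442
grasp_force: 61.6
```

```bash
python3 -c "
from h import *
for i in range(3): grab_frame('top');print(state()['tool_pos'])"
```

```text
[0.44284904 0.34098822 0.14361398]
[0.4430982  0.33833783 0.14341586]
[0.44327287 0.33645573 0.14323606]
```

Call:
jog_arm:
  motion: "25 0 0 0.08 0 0 0; 25 0 0 0.16 0 0 0; 25 0 0 0.21 0 0 0; 25 0 0 0.228 0 0 0; 25 0 0 0.237 0 0 0"

```text
time: 26.32
tool_pos: [0.4445, 0.3347, 0.0255]
tool_rot: [0.0, 1.0, -0.0, 0.0]
contact_force: [-0.1, -0.3, -1.7]
gripper_width: 0.442
grasp_force: 61.6
```

Call:
jog_arm:
  motion: "25 0 0 0 0 0 0; 50 0 0 0 0 0 0; 90 0 0 0 0 0 0; 90 0 0 0 0 0 0; 90 0 0 0 0 0 0"

```text
time: 26.95
tool_pos: [0.4443, 0.3354, 0.0256]
tool_rot: [-0.0, 1.0, 0.0, 0.0]
contact_force: [-0.3, -0.5, -0.8]
gripper_width: 0.899
grasp_force: 0.0
```

Call:
jog_arm:
  motion: "90 0 0 -0.08 0 0 0; 90 0 0 -0.16 0 0 0; 90 0 0 -0.27 0 0 0; 90 0 0 -0.27 0 0 0; 90 0 0 -0.27 0 0 0"

```text
time: 27.58
tool_pos: [0.4441, 0.3352, 0.1602]
tool_rot: [0.0, 1.0, 0.0, 0.0]
contact_force: [-1.4, 1.2, 0.5]
gripper_width: 0.899
grasp_force: 0.0
```

```bash
python3 -c "
from h import *
f=spot(.443,.336,.054)"
```

```text
tool [0.4441 0.3352 0.1602] force [-1.4  1.2  0.5] 959 centre [0.4434 0.3358 0.0523] ext [0.039 0.039 0.009]
```

Call:
jog_arm:
  motion: "90 0.048 0.115 0 0 0 0; 90 0.095 0.23 0 0 0 0; 90 0.14 0.345 0 0 0 0; 90 0.19 0.46 0 0 0 0; 90 0.238 0.574 0 0 0 0"

```text
time: 28.25
tool_pos: [0.5626, 0.0464, 0.158]
tool_rot: [-0.0, 1.0, 0.0, -0.002]
contact_force: [0.8, 0.4, 0.1]
gripper_width: 0.901
grasp_force: 0.0
```

Call:
jog_arm:
  motion: "90 0.036 0.086 0 0 0 0; 90 0.036 0.086 0 0 0 0; 90 0.036 0.086 0 0 0 0; 90 0.036 0.086 0 0 0 0; 90 0.036 0.086 0 0 0 0"

```text
time: 28.88
tool_pos: [0.5809, 0.0065, 0.1601]
tool_rot: [-0.0, 1.0, 0.001, -0.0]
contact_force: [-0.1, -0.1, 0.3]
gripper_width: 0.9
grasp_force: 0.0
```

```bash
python3 -c "
from h import *
f=spot(.581,.005,.064)"
```

```text
tool [0.5809 0.0065 0.1601] force [-0.1 -0.1  0.3] 650 centre [0.5829 0.0054 0.0626] ext [0.024 0.025 0.008]
```

Call:
jog_arm:
  motion: "90 0.002 0 0.09 0 0 0; 90 0.002 0 0.18 0 0 0; 90 0.002 0 0.24 0 0 0; 90 0.002 0 0.256 0 0 0; 50 0.002 0 0.256 0 0 0"

```text
time: 29.55
tool_pos: [0.5825, 0.0056, 0.0327]
tool_rot: [0.0, 1.0, 0.0, 0.0]
contact_force: [0.1, -0.1, 0.8]
gripper_width: 0.71
grasp_force: 0.0
```

Call:
jog_arm:
  motion: "12 0 0 0 0 0 0; 12 0 0 0 0 0 0; 12 0 0 0 0 0 0; 12 0 0 0 0 0 0; 12 0 0 0 0 0 0"

```text
time: 30.18
tool_pos: [0.5839, 0.005, 0.0344]
tool_rot: [0.0, 1.0, 0.0, 0.002]
contact_force: [-0.2, -0.3, 5.7]
gripper_width: 0.285
grasp_force: 59.5
```

Call:
jog_arm:
  motion: "12 0 0 -0.11 0 0 0; 12 0 0 -0.22 0 0 0; 12 -0.018 -0.11 -0.25 0 0 0; 12 -0.036 -0.22 -0.25 0 0 0; 12 -0.054 -0.33 -0.25 0 0 0"

```text
time: 30.8
tool_pos: [0.5545, 0.1717, 0.1572]
tool_rot: [-0.0, 1.0, -0.0, -0.0]
contact_force: [1.0, -0.6, -2.3]
gripper_width: 0.282
grasp_force: 59.8
```

Call:
jog_arm:
  motion: "12 -0.02 -0.11 0 0 0 0; 12 -0.04 -0.22 0 0 0 0; 12 -0.057 -0.333 0 0 0 0; 12 -0.057 -0.333 0 0 0 0; 12 -0.057 -0.333 0 0 0 0"

```text
time: 31.42
tool_pos: [0.5261, 0.3365, 0.1564]
tool_rot: [0.001, 1.0, 0.0, -0.001]
contact_force: [1.0, -0.4, -2.1]
gripper_width: 0.284
grasp_force: 60.1
```

Call:
jog_arm:
  motion: "12 0 0 0.08 0 0 0; 12 0 0 0.16 0 0 0; 12 0 0 0.21 0 0 0; 12 0 0 0.228 0 0 0; 12 0 0 0.237 0 0 0"

```text
time: 32.05
tool_pos: [0.5272, 0.336, 0.039]
tool_rot: [-0.0, 1.0, -0.001, 0.0]
contact_force: [0.1, 0.8, -2.2]
gripper_width: 0.283
grasp_force: 60.1
```

Call:
jog_arm:
  motion: "12 0 0 0.002 0 0 0; 50 0 0 0.002 0 0 0; 90 0 0 0.002 0 0 0; 90 0 0 0.002 0 0 0; 90 0 0 0.002 0 0 0"

```text
time: 32.67
tool_pos: [0.5269, 0.337, 0.0382]
tool_rot: [-0.0, 1.0, 0.0, 0.0]
contact_force: [0.1, -0.9, -0.0]
gripper_width: 0.903
grasp_force: 0.0
```

Call:
jog_arm:
  motion: "90 0 0 -0.08 0 0 0; 90 0 0 -0.16 0 0 0; 90 0 0 -0.27 0 0 0; 90 0 0 -0.38 0 0 0; 90 0 0 -0.4 0 0 0"

```text
time: 33.3
tool_pos: [0.5289, 0.338, 0.2443]
tool_rot: [-0.002, 1.0, 0.0, 0.004]
contact_force: [0.0, -0.2, -0.4]
gripper_width: 0.899
grasp_force: 0.0
```

```bash
python3 -c "
from h import *
f=spot(.526,.338,.068);cv2.imwrite('pics/w5.png',f['color'][:,:,::-1])
f=grab_frame('scene');cv2.imwrite('pics/s5.png',f['color'][:,:,::-1])"
```

```text
tool [0.5289 0.338  0.2443] force [ 0.  -0.2 -0.4] 384 centre [0.5267 0.3372 0.0662] ext [0.024 0.025 0.008]
```

View pics/w5.png

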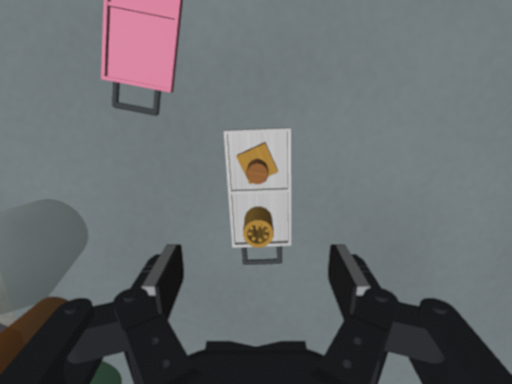

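View pics/s5.png

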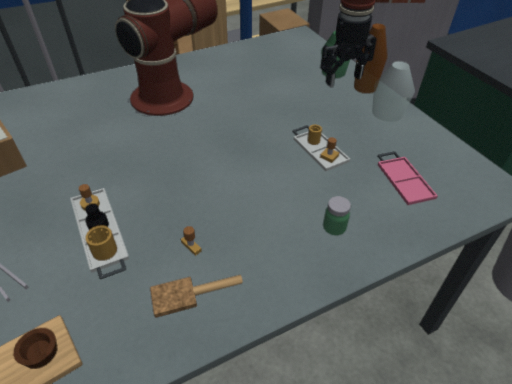

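The wrist view shows the square stamp (257,165) and small mould (258,225) upright in the grey two-pocket tray. The scene view shows the three-pocket tray filled in order and the jar, bar stamp and paddle not moved.

```bash
python3 -c "
from plant import *
print(job_done())"
```

```text
the job is handed in; nothing more can be done
None
```

The job is handed in at about 33 s of the 125 s allowed: all five tools stand upright in their assigned pockets, and the bar stamp, paddle and jar were left untouched.

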